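# Start up and prime the dosing pump

### The arm

A 7-joint arm with a two-finger parallel gripper is mounted at the origin on the work surface. World frame = base frame: x ahead of the robot, y to its left, z up, the work surface at z = 0. Lengths are in m, angles in rad, forces in N, time in s.
With the tool pointing down it reaches from about 0.4 to 0.85 m from the base axis. Payload 10.4 kg.
Tool frame: the origin (TCP) lies midway between the tips of the shut fingers; the grasp point (between the pads) lies 19 mm behind it (r.grasp_offset is the distance from the TCP to the grasp point, in m); x points along the fingers, y is the direction in which the jaws open and shut, and the axes are right-handed (so a half turn about x gives the same grasp; the last joint's range is limited). The gripper opens to 87 mm and grips with 3 to 60 N. Pads are 19 mm wide; open, the fingers measure 117 mm over their backs; the gripper's body (75 mm by 190 mm) begins 51 mm behind the grasp point.
Start: joints at [1.21, 0.332, -0.065, 1.46, 0.022, 1.35, -0.088], TCP at [0.207, -0.59, 0.202] pointing down, gripper open.
Joint ranges: [-2.6, 2.6], [-0.5, 2.12], [-1.47, 1.34], [0.16, 2.42], [-1.27, 4.41], [0.06, 2.06], [-2.6, 2.6]. Speed limits (rad/s): [2.22, 2.22, 2.79, 2.79, 3.14, 3.14, 3.14].

### API

Orientations are given as a unit quaternion [x, y, z, w].
In Python, from bench import r, vision, close_job gives the robot as it stands. The module is installed in compiled form; this text tells all that it offers.
- The arm moves only by the shell command python3 -m pendant 'ROWS' [OPENING] [FORCE]. ROWS is text: rows parted by semicolons, each of 6 numbers parted by spaces: the shift along the tool's x, y, z in units of 0.25 m (1.0 is 0.25 m), then the turn, a rotation vector about the tool's x, y, z in units of 1.5 rad (1.0 is 1.5 rad). A call has 1 to 8 rows; each row is the pose to reach, as a shift and turn from the pose commanded when the call began, along the tool's axes at that moment; what a row does not reach only later rows make up. A row lasts 1/10 s, in which the tool goes at most 50 mm and 8.59 degrees, less where a joint would pass 70% of its speed; a pose out of reach is approached as far as the arm can. A call with a number of a shift or a turn outside -1 to 1 is refused whole. A call with a gripper value outside its range is refused whole. OPENING is the gripper command: -1 is shut, 1 is fully open, values between are in proportion, set as the call begins (- or left out, the last holds). The fingers move at their own pace and stop on an object; FORCE is the grip in N (left out, the last holds). Time passes only in rows, so rows that repeat a pose let the fingers close. It gives the time, the measured TCP pose, the force and the opening at its end, in the units of the state.
- r.read_state(): the state, without advancing time (a new reading comes with each control period).
- vision.camera(name): name is "scene" or "side" or "wrist"; returns (picture, depth): 420x560x3 uint8, blue, green, red; 420x560 float32, m along the optical axis (not along the pixel's ray), 0 where there is no reading.
- vision.get_calibration(name): a dict with "camera_matrix" (3x3 intrinsics, pixels), "rvec" (rotation vector, rad) and "tvec" (3), from world to camera coordinates, as OpenCV has them. Camera axes: x right, y down, z forward; pixel columns grow to the right and rows downward; lengths in m; the calibration is good to about 2 mm. A picture is of the moment at which its call begins: read the wrist's pose just before it. get_calibration takes no time and is no camera call; for the wrist camera it gives the pose at the moment of the call.
- close_job(): hands the job in, once; it reports no verdict.
The state is a dict: "time": time; "joint_positions": joint angles; "joint_vel": joint speeds; "joint_torque": joint torques, N m; "ee_pos": TCP position; "eef_rot": TCP orientation; "ft_force": force on the tool from outside, world axes, zero at the start; "torque": the same for the moment, N m; "width": finger opening in m.
Only numpy, scipy, OpenCV 4.12 (cv2) and the standard library are available. Lean on these libraries where they do the work, as an engineer would, in place of code of your own. Each camera call takes 0.05 s, during which the arm holds its last target. There are 200 camera calls.

### The job

Start up the dosing pump with closed fingertips, in this order: on the power unit, push down the raised end of the black paddle switch until it has tipped fully over; on the loose pendant, press the round mushroom button all the way in, so that it stays down; then on the pump press the oblong key fully down, hold it down for two seconds to prime the pump, and let it spring back up. Press no button or key before its turn, do not pick up or shift the pendant, and leave the other things on the bench where they are.

Things in the scene. Friction and masses are not known exactly. Their poses are not given: they have to be found in the camera images.
- supply: power unit: fixed pale grey box 110 x 90 mm, 60 mm high, with a small meter on its -x face and the paddle switch on top. Origin at the centre of its underside; its x axis runs along the paddle, from the end that starts raised (-x) to the low end (+x).
- paddle_end (a point): point on the upper face of the paddle 26 mm from its pivot, towards the end that starts raised: the place to push. Starts about 84 mm above the bench and sinks about 10 mm as the paddle tips over. It moves with the paddle; the pivot is 74 mm above the bench over the middle of the power unit.
- paddle (a joint): paddle switch, black, 70 mm long, 36 mm wide, 10 mm thick, see-saw on a level pivot across its middle, with two small lugs (80 mm above the bench) beside its pivot; the box top under it is 62 mm above the bench. Off = 0 rad (the -x end up 0.2 rad); fully over = 0.40 rad (the -x end down 0.2 rad); over counts above 0.33. Stiff by friction: about 4 N at paddle_end moves it and it stays where it is left.
- pendant: pendant: loose grey push-button box 90 x 80 mm, 50 mm high, 0.5 to 0.9 kg, lying on the bench, with a steel collar and a black mushroom button on top. Origin at the centre of its underside.
- plunger_top (a point): centre of the top of the round black mushroom button (42 mm across), in the middle of the pendant; starts about 77 mm above the bench and sinks with the button.
- plunger (a joint): mushroom button: 0 = out, 0.008 m = fully in, starts within 1 mm of out; in counts above 0.0062. About 5 N of friction moves it straight down; no spring, it stays where it is pushed to.
- pump: dosing pump: fixed grey box 105 x 90 mm, 70 mm high, with a round steel pump head 52 mm across standing 22 mm out of its -x face, and two small dummy knobs (22 mm across, 80 mm above the bench) on its top near that face. Origin at the centre of the underside of the box.
- key_top (a point): centre of the top of the oblong pale key (32 mm along the pump's x, 48 mm along its y), 18 mm to the pump's +x side of its middle; 87 mm above the bench when up. It stands in a dark frame 76 mm above the bench.
- key (a joint): oblong key: 0 = up, 0.006 m = fully down; down counts above 0.0045. A spring pushes it back: about 2 N starts it, about 5.5 N holds it fully down.
- beaker: bystander: open stainless beaker, 56 mm across, 70 mm tall; origin at the centre of its underside
- jar: bystander: amber glass jar with white cap, 48 mm across, 70 mm tall; origin at the centre of its underside
- block: bystander: plain wooden block 90 x 55 x 40 mm high; origin at the centre of its underside
- bottle: bystander: orange plastic bottle with a cap, 64 mm across, 140 mm tall; origin at the centre of its underside
- fitting: bystander: flanged steel pipe fitting, 60 mm across, 55 mm tall; origin at the centre of its underside
- spanner: bystander: steel spanner lying flat along the left of the work; origin under its middle
- driver: bystander: screwdriver lying flat along the right of the work; origin under its middle

How it is judged:
On the way, in this order (a step that is already met when the one before it is completed fails the run):
1. the paddle switch is tipped fully over (value of joint paddle above 0.33 rad), for 0.1 s.
2. the mushroom button is pushed in (value of joint plunger above 0.0062 m), for 0.1 s.
3. the pump key is held down for most of two seconds (value of joint key above 0.0045 m), for 1.6 s.
At the end, for the whole second after the job is handed in: The paddle is over (above 0.33 rad), the mushroom button stays in (above 6.2 mm of 8), the key is up again (below 1.5 mm), the pendant lies flat and at rest within 30 mm of where it was, and the seven bystanders are within 30 mm of where they were (value of joint paddle above 0.33 rad and value of joint plunger above 0.0062 m and value of joint key below 0.0015 m and linear speed of pendant below 0.02 m/s and distance of each of pendant, beaker, jar, block, bottle, fitting, spanner, driver from where it was at the start of the episode below 0.03 m and angle between pendant's own z axis and vertical below 0.1 rad); the robot touches nothing.
It fails at once if the mushroom button is pressed before the paddle is over (value of joint plunger above 0.003 m and value of joint paddle below 0.3 rad).
It fails at once if the pump key is pressed before the paddle is over and the mushroom button is in (value of joint key above 0.002 m and (value of joint paddle below 0.3 rad or value of joint plunger below 0.0055 m)).
It fails at once if the pendant is lifted (12 mm) or shifted (30 mm) (height (world z) of pendant above 0.012 m or distance of pendant from where it was at the start of the episode above 0.03 m).
It fails at once if a bystander is moved more than 30 mm (distance of any of beaker, jar, block, bottle, fitting, spanner, driver from where it was at the start of the episode above 0.03 m).
It also fails if it takes over 54 s, if anything falls off the work surface, if the arm or the gripper's body presses on something with over 40 N, if the wrist force passes 120 N, or if a joint passes its speed limit or range.

## Working session

There is one attempt and no reset: what is moved stays moved. The work goes in short steps, Python scripts to look and compute and a shell command to move; the robot and the scene stay as the last step left them, time stands still between calls to the robot, and variables do not carry over. Pictures are saved under pics/ and viewed, about 8 in all and at most 12, crops included, and the job is handed in when it is done.

```bash
mkdir -p pics; cat > h.py <<'E'
import numpy as np,cv2
from bench import r,vision
def snap(n,f):
    c=vision.get_calibration(n); p,d=vision.camera(n); cv2.imwrite(f'pics/{f}.png',p); np.savez(f'pics/{f}.npz',p=p,d=d,K=c['camera_matrix'],rv=np.array(c['rvec']),t=np.array(c['tvec'])); return p,d
def load(f):
    z=np.load(f'pics/{f}.npz'); R=cv2.Rodrigues(z['rv'].ravel())[0]; return z['p'],z['d'],z['K'],R,z['t'].ravel()
def cloud(f):
    p,d,K,R,t=load(f); v,u=np.mgrid[:d.shape[0],:d.shape[1]]
    c=np.dstack([(u-K[0,2])/K[0,0]*d,(v-K[1,2])/K[1,1]*d,d]); return p,d,(c-t)@R
E
python3 - <<'E'
from h import *
s=r.read_state();print(s)
a,_=snap('scene','sc');b,_=snap('side','sd')
E
```

```text
{'time': 0.0, 'joint_positions': array([ 1.21040159,  0.33287248, -0.06471751,  1.46098303,  0.021586  ,
        1.34991648, -0.08849863]), 'joint_vel': array([-9.64988634e-04,  6.41698290e-04,  3.66637440e-04, -6.47255714e-04,
       -8.35672685e-05, -1.53674120e-03, -4.77806886e-04]), 'joint_torque': array([-6.39777136e-05, -6.23257971e+01,  2.42911081e-02, -3.89888763e+01,
       -6.12619473e-02,  3.98468901e-02,  1.15164921e-04]), 'ee_pos': array([ 0.20698804, -0.58925755,  0.20073372]), 'eef_rot': array([-0.69693652, -0.11938815,  0.69714905, -0.11836032]), 'ft_force': array([ 0.1389443 ,  0.0932678 , -0.12352627]), 'torque': array([ 0.04770852,  0.02353194, -0.02006714]), 'width': 0.08682252375379297}
```

View pics/sc.png

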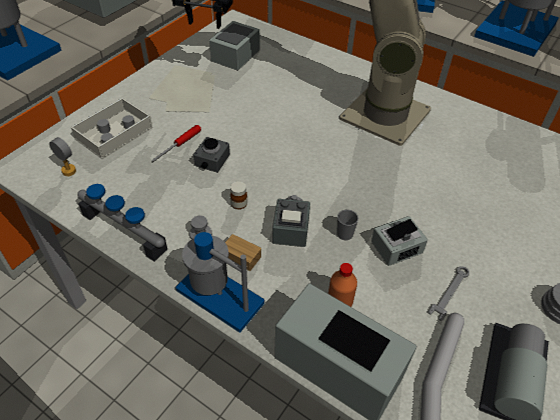

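View pics/sd.png

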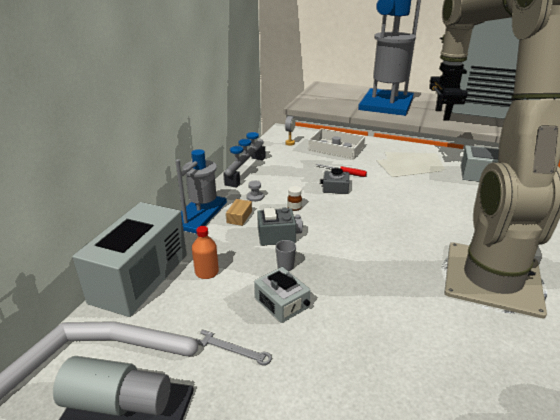

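The scene view shows the power unit at about (400,238), the pump at (291,220) with its key at (291,216), and the pendant at (211,152). The side view shows them at (283,290), (278,225) and (336,180). Next I'll measure each one from depth.

```bash
python3 - <<'E'
from h import *
for f,boxes in (('sc',dict(sup=(365,205,435,270),pen=(190,130,235,178),pump=(265,192,315,250))),('sd',dict(sup=(245,255,320,325),pen=(318,165,352,196),pump=(252,200,305,248)))):
    p,d,w=cloud(f)
    print(f)
    for n,(a,b,c,e) in boxes.items():
        P=p[b:e,a:c].reshape(-1,3).astype(int);W=w[b:e,a:c].reshape(-1,3);D=d[b:e,a:c].ravel()
        m0=D>0
        bands=dict(sup=[(.052,.068),(.070,.1)],pen=[(.045,.054),(.07,.09)],pump=[(.065,.0735),(.083,.095)])[n]
        for lo,hi in bands:
            m=m0&(W[:,2]>lo)&(W[:,2]<hi); q=W[m]
            if len(q)<5: print(n,lo,len(q));continue
            rc=cv2.minAreaRect((q[:,:2]*1000).astype(np.float32)); print(n,lo,len(q),'mean',q.mean(0).round(4),'rect',np.round(rc[0],1),np.round(rc[1],1),round(rc[2],1))
        if n=='sup':
            m=m0&(P.sum(1)<150)&(W[:,2]>.06);q=W[m];rc=cv2.minAreaRect((q[:,:2]*1000).astype(np.float32));print(' dark',len(q),rc);A=np.c_[q[:,:2]-q[:,:2].mean(0),np.ones(len(q))];print(' plane',np.linalg.lstsq(A,q[:,2],rcond=None)[0],q.mean(0))
        if n=='pump':
            m=m0&(P.min(1)>150)&(W[:,2]>.08);q=W[m]
            if len(q)>4: print(' key',len(q),q.mean(0),cv2.minAreaRect((q[:,:2]*1000).astype(np.float32)))
# pendant colour / other tall objects
c=np.hstack([cv2.resize(cv2.imread('pics/sc.png')[b:b+70,a:a+80],None,fx=5,fy=5,interpolation=2) for a,b in((360,205),(255,190))])
c=np.vstack([c,np.hstack([cv2.resize(cv2.imread(f'pics/{f}.png')[b:b+45,a:a+80],None,fx=5,fy=5,interpolation=2) for f,a,b in(('sc',175,132),('sd',300,160))])]);cv2.imwrite('pics/crop.png',c)
E
```

```text
sc
sup 0.052 805 mean [0.5044 0.2866 0.0607] rect [489.9 282.4] [ 95.8 112.4] 58.5
sup 0.07 403 mean [0.4922 0.2839 0.0792] rect [492.  283.6] [53.6 73.7] 57.4
 dark 398 ((501.708984375, 279.30267333984375), (54.16646957397461, 104.17951965332031), 72.0230941772461)
 plane [-0.19295361  0.06446036  0.07830019] [0.49378816 0.28349233 0.07830019]
pen 0.045 324 mean [ 0.5277 -0.3176  0.0502] rect [ 518.4 -326.3] [96.4 82.5] 12.8
pen 0.07 116 mean [ 0.5194 -0.3248  0.0764] rect [ 518.7 -325.3] [41.5 39.7] 13.4
pump 0.065 489 mean [0.6108 0.0245 0.0706] rect [599.2  17.6] [130.   89.8] 28.2
pump 0.083 211 mean [0.6219 0.0296 0.0877] rect [612.   26.2] [69.9 55.3] 34.3
 key 150 [0.62235981 0.0316597  0.08833775] ((621.1924438476562, 30.935657501220703), (33.8728141784668, 44.33464050292969), 29.136802673339844)
sd
sup 0.052 927 mean [0.4844 0.2976 0.0601] rect [505.3 264.7] [121.  190.6] 36.0
sup 0.07 353 mean [0.4865 0.2909 0.0794] rect [487.9 286.3] [55.1 73.4] 53.1
 dark 275 ((487.8546142578125, 289.88568115234375), (45.30309295654297, 70.01146697998047), 70.68051147460938)
 plane [-0.14589115  0.04187032  0.07988256] [0.48396388 0.29255147 0.07988256]
pen 0.045 190 mean [ 0.5123 -0.3096  0.0499] rect [ 515.4 -319.8] [87.9 80.1] 12.0
pen 0.07 58 mean [ 0.5142 -0.3181  0.0757] rect [ 512.9 -319.5] [40.8 33.6] 62.8
pump 0.065 410 mean [0.5866 0.0516 0.0702] rect [572.7  70.4] [121.8 200.2] 27.6
pump 0.083 107 mean [0.6202 0.0369 0.0875] rect [620.6  35.9] [31.  51.5] 26.9
 key 109 [0.61963652 0.03682932 0.08732532] ((611.002685546875, 28.979042053222656), (56.288700103759766, 51.079559326171875), 33.05760192871094)
```

View pics/crop.png

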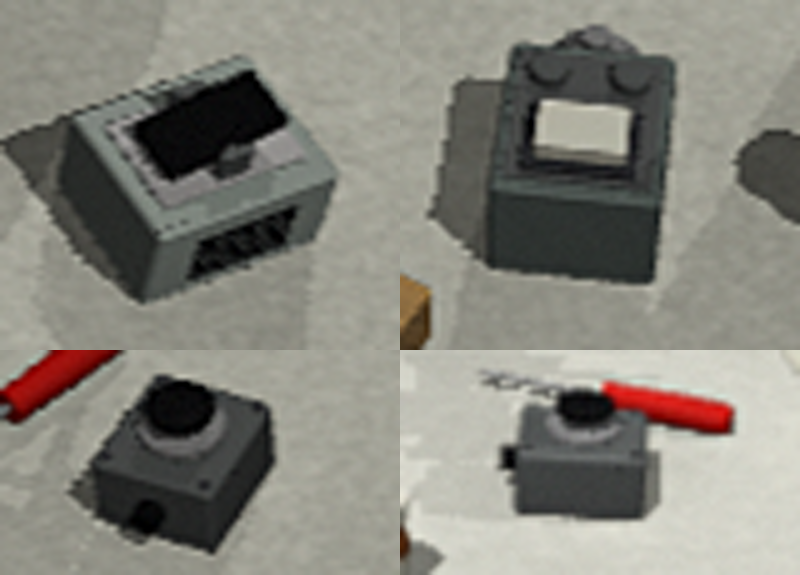

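```bash
cat >> h.py <<'E'
from scipy.spatial.transform import Rotation as Ro
def go(xyz,yaw=None):
    """row needed: TCP to xyz, tool x straight down, tool y at yaw deg (default: as is, mod 180)"""
    s=r.read_state(); R=Ro.from_quat(s['eef_rot']); M=R.as_matrix()
    y0=np.degrees(np.arctan2(M[1,1],M[0,1])); a=np.radians(y0 if yaw is None else yaw)
    Y=np.array([np.cos(a),np.sin(a),0]); X=np.array([0,0,-1.]); T=np.column_stack([X,Y,np.cross(X,Y)])
    rv=(R.inv()*Ro.from_matrix(T)).as_rotvec()
    print('pos',s['ee_pos'].round(4),'yaw',round(y0,1),'F',s['ft_force'].round(1),'w',round(s['width'],3),'t',s['time'],'row',(M.T@(np.array(xyz)-s['ee_pos'])/.25).round(3),(rv/1.5).round(3), 'rot deg',np.degrees(rv).round(1))
E
python3 - <<'E'
from h import *
go([.468,.299,.25]);go([.45,-.35,.28]);go([.54,-.1,.28]);
for f in('sc','sd'):
    p,d,w=cloud(f); m=(d>0)&(w[...,2]>.1)&(w[...,0]>.35)&(w[...,0]<.85)&(abs(w[...,1])<.5); q=w[m]; print(f,len(q),q.min(0) if len(q) else 0,q.max(0) if len(q) else 0)
E
```

```text
pos [ 0.207  -0.5893  0.2008] yaw -70.6 F [-0.2  0.9  0.5] w 0.087 t 0.1 row [-0.193 -3.007 -2.163] [0.    0.    0.001] rot deg [0.  0.  0.1]
pos [ 0.207  -0.5893  0.2008] yaw -70.6 F [-0.2  0.9  0.5] w 0.087 t 0.1 row [-0.316 -0.581 -1.234] [0.    0.    0.001] rot deg [0.  0.  0.1]
pos [ 0.207  -0.5893  0.2008] yaw -70.6 F [-0.2  0.9  0.5] w 0.087 t 0.1 row [-0.315 -1.406 -1.905] [0.    0.    0.001] rot deg [0.  0.  0.1]
sc 2653 [ 0.70293924 -0.4175192   0.10012261] [0.84999158 0.45811705 0.1638533 ]
sd 3171 [ 0.69436491 -0.41539767  0.10000806] [0.84998801 0.46408025 0.16255195]
```

```bash
python3 -m pendant '-0.32 -0.55 -1 -0.4 0 0;-0.32 -0.55 -1 -0.4 0 0;-0.32 -0.55 -1 -0.4 0 0;-0.32 -0.55 -1 -0.4 0 0;-0.32 -0.55 -1 -0.4 0 0;-0.32 -0.55 -1 -0.4 0 0;-0.32 -0.55 -1 -0.4 0 0;-0.32 -0.55 -1 -0.4 0 0' -1 20; python3 -c "
from h import *
go([.54,-.1,.28],-5);go([.48,.1,.28],10)"
```

```text
time: 0.9
ee_pos: [0.398, -0.3765, 0.2815]
eef_rot: [-0.63, -0.32, 0.63, -0.32]
ft_force: [-1.1, -1.2, -0.5]
width: 0.0306
pos [ 0.398  -0.3765  0.2815] yaw -36.1 F [-1.1 -1.2 -0.5] w 0.031 t 0.9 row [ 0.006 -0.193 -1.228] [-0.362  0.    -0.   ] rot deg [-31.1   0.   -0. ]
pos [ 0.398  -0.3765  0.2815] yaw -36.1 F [-1.1 -1.2 -0.5] w 0.031 t 0.9 row [ 0.005 -0.859 -1.733] [-0.537  0.    -0.   ] rot deg [-46.1   0.   -0. ]
```

```bash
python3 -m pendant '0 -0.3 -1 -0.5 0 0;0 -0.3 -1 -0.5 0 0;0 -0.3 -1 -0.5 0 0;0 -0.3 -1 -0.5 0 0;0 -0.3 -1 -0.5 0 0;0 -0.3 -1 -0.5 0 0;0 -0.3 -1 -0.5 0 0;0 -0.3 -1 -0.5 0 0'; python3 -c "
from h import *
go([.468,.2,.25],32.5);go([.42,.27,.25],57)"
```

```text
time: 1.7
ee_pos: [0.4841, -0.1337, 0.281]
eef_rot: [0.471, 0.528, -0.471, 0.527]
ft_force: [-0.0, -0.3, -0.6]
width: 0.0004
pos [ 0.4841 -0.1337  0.281 ] yaw 6.5 F [-0.  -0.3 -0.6] w 0.0 t 1.7 row [ 0.124  0.086 -1.333] [-0.303 -0.     0.001] rot deg [-26.   -0.    0.1]
pos [ 0.4841 -0.1337  0.281 ] yaw 6.5 F [-0.  -0.3 -0.6] w 0.0 t 1.7 row [ 0.124 -0.073 -1.633] [-0.588 -0.     0.001] rot deg [-50.5  -0.    0.1]
```

```bash
python3 -m pendant '0.1 0.05 -1 -0.58 0 0;0.1 0.05 -1 -0.58 0 0;0.1 0.05 -1 -0.58 0 0;0.1 0.05 -1 -0.58 0 0;0.1 0.05 -1 -0.58 0 0;0.1 0.05 -1 -0.58 0 0;0.1 0.05 -1 -0.58 0 0;0.1 0.05 -1 -0.58 0 0'; python3 - <<'E'
from h import *
go([.466,.300,.12],57)
p,d=snap('wrist','w1')
E
```

```text
time: 2.5
ee_pos: [0.4687, 0.1158, 0.2563]
eef_rot: [0.206, 0.676, -0.207, 0.676]
ft_force: [0.4, 0.1, 0.6]
width: 0.0007
pos [0.4687 0.1158 0.2563] yaw 56.1 F [0.4 0.1 0.6] w 0.001 t 2.5 row [ 0.545  0.606 -0.42 ] [-0.011 -0.     0.   ] rot deg [-0.9 -0.   0. ]
```

View pics/w1.png

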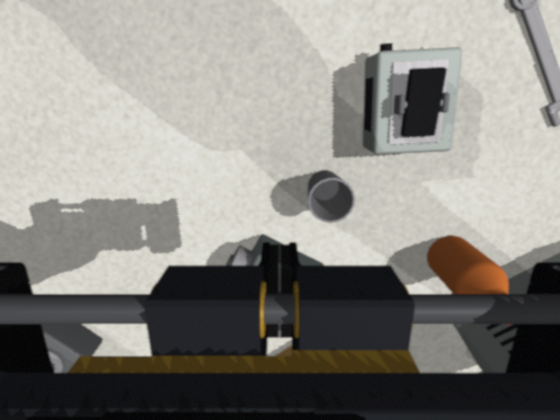

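The wrist view shows the power unit at (415,100), its black paddle at (425,100) running up and down the image, and lugs at (401,104) and (444,103). I'll measure it from here.

```bash
python3 - <<'E'
from h import *
p,d,w=cloud('w1')
P=p[40:160,360:465].reshape(-1,3).astype(int);W=w[40:160,360:465].reshape(-1,3)
m=(W[:,2]>.0665)&(P.max(1)<45);q=W[m]
print(len(q),cv2.minAreaRect((q[:,:2]*1000).astype(np.float32)))
c=q[:,:2].mean(0);print(c,np.linalg.lstsq(np.c_[q[:,:2]-c,np.ones(len(q))],q[:,2],rcond=None)[0])
a=np.radians(147.5);u=np.array([np.cos(a),np.sin(a)]);s=(q[:,:2]-c)@u
for k in(-.03,-.015,0,.015,.03):print(k,q[abs(s-k)<.005,2].mean())
e=c+.026*u; print(e);go([e[0],e[1],.12],57)
E
```

```text
2201 ((455.41241455078125, 229.1032257080078), (171.64358520507812, 66.17633056640625), 58.62763214111328)
[0.48657733 0.28343677] [-0.69115268 -0.72087017  0.08143957]
-0.03 0.07437080199843252
-0.015 0.07741827069839083
0 0.08042606719780453
0.015 0.08318721319796277
0.03 0.0858304476223805
[0.46464915 0.29740656]
pos [0.4687 0.1159 0.2564] yaw 56.1 F [ 0.6 -0.1 -0.5] w 0.0 t 2.55 row [ 0.545  0.594 -0.419] [-0.011  0.     0.   ] rot deg [-0.9  0.   0. ]
```

```bash
python3 -m pendant '0.2 0.6 -0.42 0 0 0;0.2 0.6 -0.42 0 0 0;0.2 0.6 -0.42 0 0 0;0.2 0.6 -0.42 0 0 0;0.54 0.6 -0.42 0 0 0;0.54 0.6 -0.42 0 0 0;0.54 0.6 -0.42 0 0 0;0.54 0.6 -0.42 0 0 0'; python3 -c "
from h import *
go([.466,.299,.084],57);go([.466,.299,.069],57)"
```

```text
time: 3.35
ee_pos: [0.4641, 0.3005, 0.1222]
eef_rot: [0.205, 0.677, -0.205, 0.677]
ft_force: [0.6, 0.5, 0.3]
width: 0.0006
pos [0.4641 0.3005 0.1222] yaw 56.3 F [0.6 0.5 0.3] w 0.001 t 3.35 row [ 0.153 -0.001  0.01 ] [-0.008 -0.     0.   ] rot deg [-0.7 -0.   0. ]
pos [0.4641 0.3005 0.1222] yaw 56.3 F [0.6 0.5 0.3] w 0.001 t 3.35 row [ 0.213 -0.001  0.01 ] [-0.008 -0.     0.   ] rot deg [-0.7 -0.   0. ]
```

```bash
python3 -m pendant '0.08 0 0 0 0 0;0.12 0 0 0 0 0;0.14 0 0 0 0 0;0.155 0 0 0 0 0;0.165 0 0 0 0 0;0.175 0 0 0 0 0;0.185 0 0 0 0 0;0.19 0 0 0 0 0'; python3 -m pendant '0.005 0 0 0 0 0;0.01 0 0 0 0 0;0.01 0 0 0 0 0'
```

```text
time: 4.15
ee_pos: [0.4632, 0.3016, 0.0739]
eef_rot: [0.203, 0.677, -0.203, 0.677]
ft_force: [0.6, -0.5, -0.6]
width: 0.0003
time: 4.45
ee_pos: [0.4631, 0.3015, 0.0714]
eef_rot: [0.203, 0.677, -0.204, 0.677]
ft_force: [-0.0, 0.5, -0.4]
width: 0.0002
```

```bash
python3 -m pendant '0.008 0 0 0 0 0;0.016 0 0 0 0 0;0.016 0 0 0 0 0'; python3 - <<'E'
from h import *
snap('side','s2');snap('scene','c2')
c=np.hstack([cv2.resize(cv2.imread(f'pics/{f}.png')[b:b+100,a:a+80],None,fx=5,fy=5,interpolation=2) for f,a,b in(('s2',240,235),('c2',360,180))]);cv2.imwrite('pics/crop2.png',c)
E
```

```text
time: 4.75
ee_pos: [0.463, 0.3015, 0.0672]
eef_rot: [0.203, 0.677, -0.204, 0.677]
ft_force: [0.0, -0.5, -0.1]
width: 0.0004
```

View pics/crop2.png

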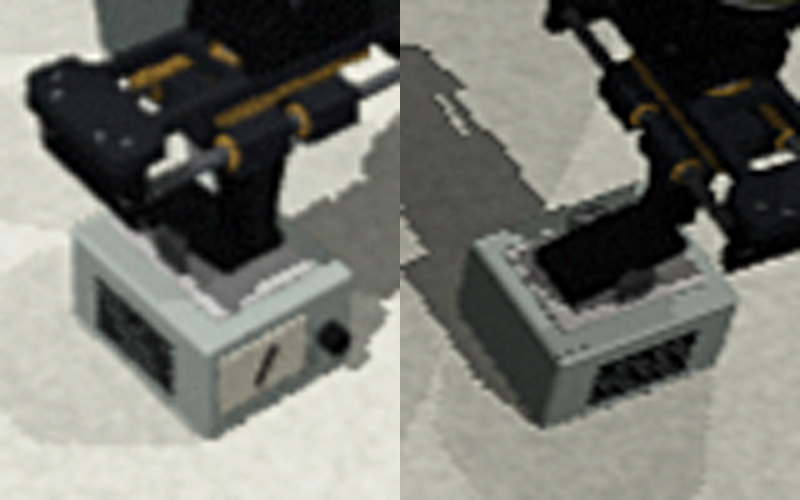

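The crop shows the fingertips down on the paddle's raised end, and the meter face confirms this is the -x side. No force shows yet, so I'll press a little further.

```bash
python3 -m pendant '0.008 0 0 0 0 0;0.008 0 0 0 0 0;0.008 0 0 0 0 0';python3 - <<'E'
from h import *
p,d,w=cloud('c2');q=w.reshape(-1,3);P=p.reshape(-1,3).astype(int)
a=np.radians(147.5);u=np.array([np.cos(a),np.sin(a)]);v=np.array([-u[1],u[0]])
c=np.array([.489,.2845]);s=(q[:,:2]-c)@u;t=(q[:,:2]-c)@v
for k in np.arange(-.033,.034,.006):
    m=(abs(s-k)<.003)&(abs(t)<.015)&(P.max(1)<45)&(q[:,2]>.063);print(k.round(3),m.sum(),np.median(q[m,2]).round(4) if m.any() else '')
E
```

```text
time: 5.15
ee_pos: [0.4631, 0.3016, 0.0655]
eef_rot: [0.203, 0.677, -0.204, 0.677]
ft_force: [-0.4, 0.1, -0.0]
width: 0.0006
-0.033 23 0.074
-0.027 30 0.0744
-0.021 327 0.4433
-0.015 101 0.2968
-0.009 176 0.2616
-0.003 75 0.1845
0.003 134 0.1988
0.009 66 0.2098
0.015 63 0.1041
0.021 74 0.103
0.027 40 0.1193
0.033 28 0.1076
```

```bash
python3 - <<'E'
from h import *
snap('side','s3');snap('scene','c3')
a=np.radians(147.5);u=np.array([np.cos(a),np.sin(a)]);v=np.array([-u[1],u[0]]);c=np.array([.489,.2845])
for o,f in(('sc','c3'),('sd','s3')):
    p,d,w=cloud(f);_,d0,w0=cloud(o)
    m=(d>0)&(np.abs(d-d0)>.004)&(np.abs(w[...,2]-.08)<.022)&(np.linalg.norm(w[...,:2]-c,axis=2)<.07)
    q=w[m];s=(q[:,:2]-c)@u;t=(q[:,:2]-c)@v;print(f,m.sum())
    for z in np.arange(.06,.1,.005):
        k=(q[:,2]>z)&(q[:,2]<=z+.005)
        if k.sum()>2: print(z.round(3),k.sum(),'s',s[k].min().round(3),s[k].max().round(3),'t',t[k].min().round(3),t[k].max().round(3))
    P=p.reshape(-1,3).astype(int);q=w.reshape(-1,3);s=(q[:,:2]-c)@u;t=(q[:,:2]-c)@v
    P0=q;q0=w0.reshape(-1,3)
i=[cv2.resize(cv2.imread(f'pics/{f}.png')[b:b+50,a:a+66],None,fx=6,fy=6,interpolation=2) for f,a,b in(('sd',250,260),('s3',250,260),('sc',365,205),('c3',365,205))]
cv2.imwrite('pics/crop3.png',np.vstack([np.hstack(i[:2]),np.hstack(i[2:])]))
E
```

```text
c3 351
0.06 128 s -0.059 0.051 t -0.046 0.044
0.065 38 s -0.055 0.046 t -0.043 0.041
0.07 18 s -0.037 0.018 t -0.023 0.024
0.075 41 s -0.038 0.015 t -0.022 0.027
0.08 31 s -0.02 0.033 t -0.025 0.023
0.085 16 s -0.007 0.04 t -0.028 0.017
0.09 14 s 0.014 0.038 t -0.009 0.01
0.095 16 s 0.015 0.038 t -0.011 0.008
0.1 5 s 0.017 0.033 t -0.01 0.008
s3 175
0.06 59 s -0.042 0.058 t -0.043 0.042
0.065 4 s -0.021 0.045 t -0.031 -0.007
0.07 5 s -0.031 -0.016 t -0.009 0.008
0.075 13 s -0.026 0.036 t -0.027 0.011
0.08 10 s -0.001 0.037 t -0.028 0.012
0.085 10 s 0.021 0.042 t -0.011 0.005
0.09 15 s 0.02 0.043 t -0.012 0.006
0.095 25 s 0.019 0.042 t -0.013 0.005
0.1 7 s 0.02 0.04 t -0.011 0.003
```

View pics/crop3.png

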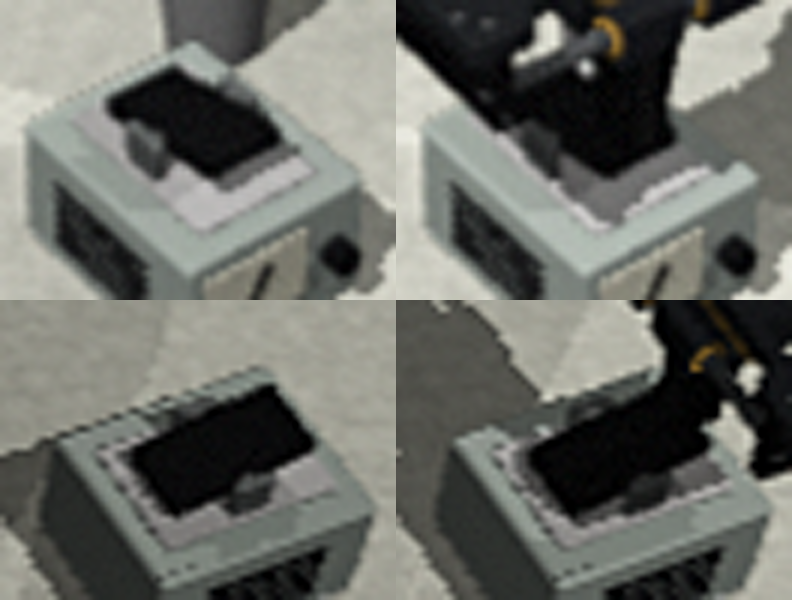

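```bash
python3 - <<'E'
from h import *
a=np.radians(147.5);u=np.array([np.cos(a),np.sin(a)]);v=np.array([-u[1],u[0]]);c=np.array([.489,.2845])
for f in('sc','c2','c3','sd','s2','s3'):
    p,d,w=cloud(f);P=p.reshape(-1,3).astype(int);q=w.reshape(-1,3);s=(q[:,:2]-c)@u;t=(q[:,:2]-c)@v
    b=(abs(t)<.014)&(P.max(1)<60)&(q[:,2]>.066)&(q[:,2]<.092)
    print(f,[(k,int((m:=b&(abs(s-k/1000)<.004)).sum()),np.median(q[m,2]).round(4)) for k in range(-36,37,8) if (b&(abs(s-k/1000)<.004)).sum()>3])
print({k:np.round(x,3) for k,x in r.read_state().items()})
E
```

```text
sc [(-36, 24, np.float64(0.0733)), (-28, 29, np.float64(0.0746)), (-20, 31, np.float64(0.0767)), (-12, 27, np.float64(0.0785)), (-4, 32, np.float64(0.0792)), (4, 25, np.float64(0.0814)), (12, 28, np.float64(0.0823)), (20, 33, np.float64(0.0844)), (28, 24, np.float64(0.086))]
c2 [(-36, 21, np.float64(0.074)), (-28, 33, np.float64(0.0744)), (-20, 27, np.float64(0.0773)), (-12, 31, np.float64(0.0781)), (-4, 29, np.float64(0.0796)), (4, 32, np.float64(0.0816)), (12, 25, np.float64(0.0824)), (20, 29, np.float64(0.0834)), (28, 13, np.float64(0.0857))]
c3 [(-36, 28, np.float64(0.0736)), (-28, 30, np.float64(0.0752)), (-20, 34, np.float64(0.0765)), (-12, 30, np.float64(0.0775)), (-4, 29, np.float64(0.0797)), (4, 29, np.float64(0.0817)), (12, 32, np.float64(0.0824)), (20, 25, np.float64(0.0852)), (28, 8, np.float64(0.0886)), (36, 4, np.float64(0.0837))]
sd [(-28, 17, np.float64(0.074)), (-20, 19, np.float64(0.0751)), (-12, 19, np.float64(0.0771)), (-4, 21, np.float64(0.0788)), (4, 21, np.float64(0.0806)), (12, 23, np.float64(0.0819)), (20, 25, np.float64(0.0834)), (28, 22, np.float64(0.0847))
[... 423 characters left out ...]
.0775)), (-4, 14, np.float64(0.0788)), (4, 9, np.float64(0.08)), (12, 8, np.float64(0.0815)), (20, 10, np.float64(0.0838)), (28, 6, np.float64(0.0866)), (36, 27, np.float64(0.0812))]
{'time': np.float64(5.25), 'joint_positions': array([ 0.075,  0.438, -0.888,  1.774,  0.377,  1.109,  0.048]), 'joint_vel': array([-0.001,  0.001, -0.001, -0.001, -0.002,  0.   , -0.   ]), 'joint_torque': array([-1.0000e-03, -5.0920e+01, -1.2166e+01, -3.3234e+01, -5.0000e-02,
        4.3000e-02, -0.0000e+00]), 'ee_pos': array([0.463, 0.302, 0.066]), 'eef_rot': array([ 0.203,  0.677, -0.203,  0.677]), 'ft_force': array([ 0.421, -0.249,  1.364]), 'torque': array([ 0.023, -0.14 , -0.036]), 'width': np.float64(0.0)}
```

The depth profiles show the paddle hasn't moved and that the fingertips sit right at its surface. The real tips must be roughly 19 mm above the reported TCP, so I'll carry on down in small steps and watch the force.

```bash
python3 -m pendant '0.008 0 0 0 0 0;0.016 0 0 0 0 0;0.016 0 0 0 0 0'; python3 -m pendant '0.008 0 0 0 0 0;0.016 0 0 0 0 0;0.016 0 0 0 0 0'
```

```text
time: 5.55
ee_pos: [0.4629, 0.302, 0.0614]
eef_rot: [0.203, 0.677, -0.203, 0.677]
ft_force: [-0.8, 0.3, 0.9]
width: 0.0003
time: 5.85
ee_pos: [0.4631, 0.3019, 0.0574]
eef_rot: [0.203, 0.677, -0.203, 0.677]
ft_force: [-1.2, 1.2, 2.1]
width: 0.0005
```

```bash
python3 -c "
from h import *
r.read_state();s=r.read_state();print(s['ft_force'],s['ee_pos'])"
```

```text
[-1.20850562  1.20998067  2.10742116] [0.46311264 0.30186718 0.05739703]
```

```bash
python3 -m pendant '0.008 0 0 0 0 0;0.016 0 0 0 0 0;0.016 0 0 0 0 0'; python3 -m pendant '0.008 0 0 0 0 0;0.012 0 0 0 0 0;0.012 0 0 0 0 0'; python3 -m pendant '0.008 0 0 0 0 0;0.012 0 0 0 0 0;0.012 0 0 0 0 0'
```

```text
time: 6.15
ee_pos: [0.4631, 0.302, 0.054]
eef_rot: [0.203, 0.677, -0.203, 0.677]
ft_force: [-4.3, 0.4, 9.3]
width: 0.0008
time: 6.45
ee_pos: [0.4634, 0.3022, 0.0533]
eef_rot: [0.203, 0.677, -0.204, 0.678]
ft_force: [-13.6, -6.5, 36.1]
width: 0.0003
time: 6.75
ee_pos: [0.4636, 0.3024, 0.0527]
eef_rot: [0.203, 0.676, -0.204, 0.678]
ft_force: [-23.0, -14.5, 63.5]
width: 0.0005
```

```bash
python3 -m pendant '-0.05 0 0 0 0 0;-0.15 0 0 0 0 0;-0.3 0 0 0 0 0;-0.5 0 0 0 0 0;-0.5 0 0 0 0 0;-0.5 0 0 0 0 0'; python3 - <<'E'
from h import *
snap('scene','c4')
a=np.radians(147.5);u=np.array([np.cos(a),np.sin(a)]);v=np.array([-u[1],u[0]]);c=np.array([.489,.2845])
for f in('c4',):
    p,d,w=cloud(f);P=p.reshape(-1,3).astype(int);q=w.reshape(-1,3);s=(q[:,:2]-c)@u;t=(q[:,:2]-c)@v
    b=(abs(t)<.014)&(P.max(1)<60)&(q[:,2]>.066)&(q[:,2]<.092)
    print(f,[(k,np.median(q[m,2]).round(4)) for k in range(-36,37,8) if (m:=b&(abs(s-k/1000)<.004)).sum()>3])
go([.53,.05,.16],20)
E
```

```text
time: 7.35
ee_pos: [0.4641, 0.3012, 0.173]
eef_rot: [0.204, 0.676, -0.204, 0.678]
ft_force: [-0.3, -0.3, 0.2]
width: 0.0002
c4 [(-36, np.float64(0.0842)), (-28, np.float64(0.0862)), (-20, np.float64(0.0831)), (-12, np.float64(0.082)), (-4, np.float64(0.08)), (4, np.float64(0.0788)), (12, np.float64(0.0778)), (20, np.float64(0.0748)), (28, np.float64(0.075))]
pos [0.4634 0.3007 0.1718] yaw 56.5 F [-0.6  0.3 -2. ] w 0.0 t 7.4 row [ 0.048 -0.689  0.776] [0.425 0.001 0.   ] rot deg [36.5  0.1  0. ]
```

The paddle is fully over: its slope has reversed to about -0.2. Next is the pendant.

```bash
python3 -m pendant '-0.1 -0.7 0.8 0.45 0 0;-0.1 -0.7 0.8 0.45 0 0;-0.1 -0.7 0.8 0.45 0 0;-0.1 -0.7 0.8 0.45 0 0;-0.1 -0.7 0.8 0.45 0 0;-0.1 -0.7 0.8 0.45 0 0;-0.1 -0.7 0.8 0.45 0 0;-0.1 -0.7 0.8 0.45 0 0'; python3 -c "
from h import *
go([.52,-.22,.2],-18)"
```

```text
time: 8.2
ee_pos: [0.5328, 0.0456, 0.1961]
eef_rot: [0.416, 0.572, -0.417, 0.571]
ft_force: [-0.0, 0.6, -0.4]
width: 0.0007
pos [0.5328 0.0456 0.1961] yaw 17.9 F [-0.   0.6 -0.4] w 0.001 t 8.2 row [-0.016 -0.375  0.996] [ 0.417 -0.     0.002] rot deg [35.9 -0.   0.1]
```

```bash
python3 -m pendant '-0.1 -0.42 0.9 0.5 0 0;-0.1 -0.42 0.9 0.5 0 0;-0.1 -0.42 0.9 0.5 0 0;-0.1 -0.42 0.9 0.5 0 0;-0.1 -0.42 0.9 0.5 0 0;-0.1 -0.42 0.9 0.5 0 0;-0.1 -0.42 0.9 0.5 0 0'; python3 - <<'E'
from h import *
snap('wrist','w2')
go([.5165,-.322,.12])
p,d,w=cloud('w2');P=p.astype(int)
m=(d>0)&(np.linalg.norm(w[...,:2]-[.5165,-.322],axis=2)<.06)
for lo,hi in((.045,.054),(.068,.09)):
    q=w[m&(w[...,2]>lo)&(w[...,2]<hi)]
    if len(q)>5: print(lo,len(q),q.mean(0),cv2.minAreaRect((q[:,:2]*1000).astype(np.float32)))
E
```

```text
time: 8.9
ee_pos: [0.5027, -0.2001, 0.2217]
eef_rot: [-0.596, -0.38, 0.597, -0.379]
ft_force: [0.3, 0.2, -0.0]
width: 0.0004
pos [ 0.503  -0.1988  0.2219] yaw -24.9 F [0.3 1.4 1.4] w 0.0 t 8.95 row [0.407 0.257 0.425] [-0.    -0.     0.001] rot deg [-0.  -0.   0.1]
0.045 1633 [ 0.53101526 -0.30353967  0.05033854] ((534.86181640625, -302.3261413574219), (55.247013092041016, 97.46672821044922), 64.08030700683594)
0.068 149 [ 0.52203759 -0.30950131  0.07272343] ((522.3471069335938, -310.0937194824219), (7.800105571746826, 31.66864013671875), 65.46684265136719)
```

View pics/w2.png

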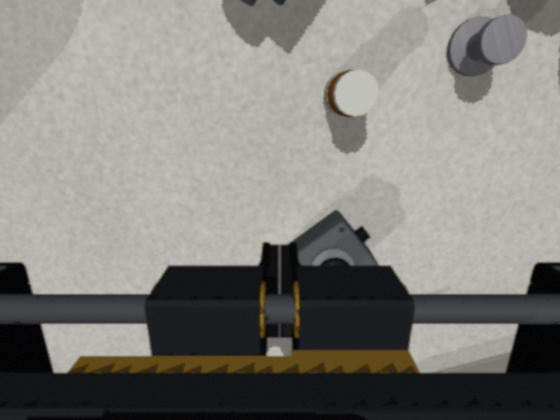

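The wrist view shows the pendant at about (335,245), mostly hidden by the gripper. I'll use the two-view average of (0.516, -0.3225).

```bash
python3 -m pendant '0.1 0.26 0.425 0 0 0;0.2 0.26 0.425 0 0 0;0.3 0.26 0.425 0 0 0;0.5 0.26 0.425 0 0 0;0.5 0.26 0.425 0 0 0;0.5 0.26 0.425 0 0 0;0.5 0.26 0.425 0 0 0'; python3 - <<'E'
from h import *
go([.516,-.3225,.0575])
snap('scene','c5');snap('side','s5')
c=np.hstack([cv2.resize(cv2.imread(f'pics/{f}.png')[b:b+70,a:a+66],None,fx=6,fy=6,interpolation=2) for f,a,b in(('c5',180,110),('s5',303,140))]);cv2.imwrite('pics/crop5.png',c)
E
```

```text
time: 9.65
ee_pos: [0.5188, -0.3235, 0.1006]
eef_rot: [0.597, 0.379, -0.595, 0.381]
ft_force: [0.6, 0.9, 0.2]
width: 0.0004
pos [ 0.5188 -0.3235  0.1006] yaw -24.9 F [0.6 0.9 0.2] w 0.0 t 9.65 row [ 0.172 -0.012  0.001] [ 0.    -0.    -0.003] rot deg [ 0.  -0.  -0.2]
```

View pics/crop5.png

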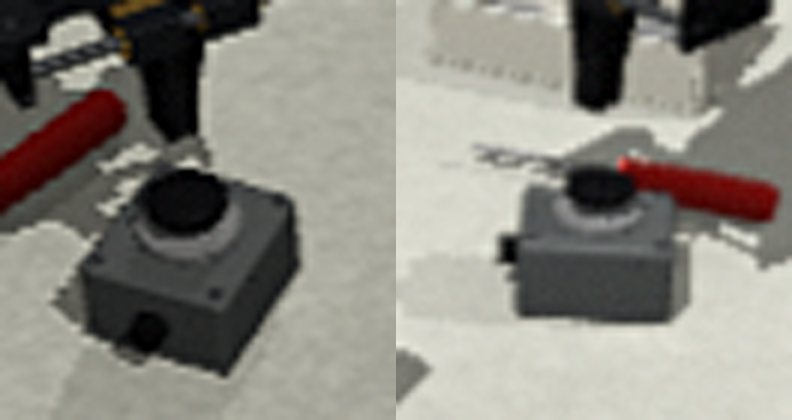

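The fingertips, at (176,130) in the left crop and (595,100) in the right, hover squarely above the button. Pressing down now.

```bash
python3 -m pendant '0.06 -0.01 0 0 0 0;0.12 -0.01 0 0 0 0;0.15 -0.01 0 0 0 0;0.165 -0.01 0 0 0 0;0.175 -0.01 0 0 0 0;0.183 -0.01 0 0 0 0;0.19 -0.01 0 0 0 0'; python3 -m pendant '0.008 0 0 0 0 0;0.01 0 0 0 0 0;0.01 0 0 0 0 0'; python3 -m pendant '0.006 0 0 0 0 0;0.01 0 0 0 0 0;0.01 0 0 0 0 0'
```

```text
time: 10.45
ee_pos: [0.5145, -0.3239, 0.0504]
eef_rot: [0.597, 0.379, -0.597, 0.38]
ft_force: [-3.9, 2.0, 5.5]
width: 0.0005
time: 10.75
ee_pos: [0.5145, -0.3239, 0.0484]
eef_rot: [0.597, 0.379, -0.597, 0.38]
ft_force: [-4.7, 2.1, 11.0]
width: -0.0
time: 11.05
ee_pos: [0.5146, -0.324, 0.0482]
eef_rot: [-0.597, -0.379, 0.597, -0.38]
ft_force: [-13.7, 7.6, 31.2]
width: 0.0005
```

Hard stop at an ee height of 0.0482, which matches 8 mm of travel. I'll retract and check.

```bash
python3 -m pendant '-0.02 0 0 0 0 0;-0.06 0 0 0 0 0;-0.2 0 0 0 0 0;-0.4 0 0 0 0 0;-0.5 0 0 0 0 0;-0.5 0 0 0 0 0;-0.5 0 0 0 0 0'; python3 - <<'E'
from h import *
snap('scene','c6');snap('side','s6')
for f in('c6','s6'):
    p,d,w=cloud(f);m=(d>0)&(np.linalg.norm(w[...,:2]-[.516,-.3225],axis=2)<.065)
    for lo,hi in((.045,.054),(.064,.09)):
        q=w[m&(w[...,2]>lo)&(w[...,2]<hi)]
        if len(q)>5: print(f,lo,len(q),q.mean(0).round(4),np.median(q[:,2]).round(4),cv2.minAreaRect((q[:,:2]*1000).astype(np.float32)))
go([.6205,.0335,.15],0)
E
```

```text
time: 11.75
ee_pos: [0.5145, -0.3239, 0.1702]
eef_rot: [0.597, 0.379, -0.597, 0.38]
ft_force: [0.7, -0.1, -1.0]
width: 0.0004
c6 0.045 334 [ 0.5247 -0.3204  0.0503] 0.0506 ((518.2315063476562, -326.06719970703125), (93.5302734375, 81.38827514648438), 13.363470077514648)
c6 0.064 105 [ 0.5195 -0.3248  0.0693] 0.0693 ((517.3910522460938, -325.69293212890625), (42.413238525390625, 37.878211975097656), 7.391294479370117)
s6 0.045 190 [ 0.5116 -0.3098  0.0502] 0.0503 ((515.0902709960938, -319.78070068359375), (88.55758666992188, 82.79729461669922), 15.788491249084473)
s6 0.064 55 [ 0.5144 -0.3182  0.0686] 0.0686 ((515.2762451171875, -319.3262023925781), (39.56861114501953, 36.802032470703125), 33.79584884643555)
pos [ 0.5137 -0.3235  0.1687] yaw -25.1 F [ 0.3  0.8 -0.2] w 0.001 t 11.85 row [ 0.075 -0.219 -1.474] [-0.292 -0.     0.001] rot deg [-25.1  -0.    0.1]
```

The button is in: its top dropped about 7.3 mm, and the pendant hasn't moved. Next is the pump key at about (0.621, 0.0335).

```bash
python3 -m pendant '0 -0.15 -1 -0.2 0 0;0 -0.15 -1 -0.2 0 0;0 -0.15 -1 -0.2 0 0;0 -0.15 -1 -0.2 0 0;0 -0.15 -1 -0.2 0 0;0 -0.15 -1 -0.2 0 0;0 -0.15 -1 -0.2 0 0'; python3 -c "
from h import *
go([.621,.0335,.12],0)"
```

```text
time: 12.55
ee_pos: [0.586, -0.0795, 0.1687]
eef_rot: [-0.532, -0.466, 0.533, -0.465]
ft_force: [-0.4, -1.0, 0.2]
width: 0.0005
pos [ 0.586  -0.0795  0.1687] yaw -7.7 F [-0.4 -1.   0.2] w 0.001 t 12.55 row [ 0.195  0.079 -0.467] [-0.09  -0.     0.001] rot deg [-7.7 -0.   0.1]
```

```bash
python3 -m pendant '0.1 0.08 -0.467 -0.09 0 0;0.15 0.08 -0.467 -0.09 0 0;0.19 0.08 -0.467 -0.09 0 0;0.19 0.08 -0.467 -0.09 0 0;0.19 0.08 -0.467 -0.09 0 0'; python3 - <<'E'
from h import *
go([.621,.0335,.0675])
snap('scene','c7');snap('side','s7')
c=np.hstack([cv2.resize(cv2.imread(f'pics/{f}.png')[b:b+70,a:a+66],None,fx=6,fy=6,interpolation=2) for f,a,b in(('c7',260,175),('s7',245,175))]);cv2.imwrite('pics/crop7.png',c)
E
```

```text
time: 13.05
ee_pos: [0.6217, 0.0297, 0.1213]
eef_rot: [-0.5, -0.499, 0.502, -0.499]
ft_force: [0.1, 0.1, 0.1]
width: 0.0007
pos [0.6217 0.0297 0.1213] yaw -0.2 F [0.1 0.1 0.1] w 0.001 t 13.05 row [ 0.215 -0.002 -0.015] [0.    0.001 0.001] rot deg [0.  0.  0.1]
```

View pics/crop7.png

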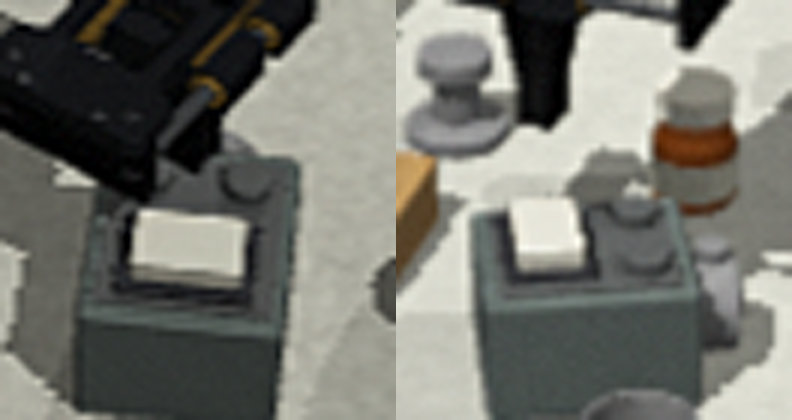

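The fingertip is over the key in both views. I'll descend and press.

```bash
python3 -m pendant '0.1 0 -0.015 0 0 0;0.17 0 -0.015 0 0 0;0.2 0 -0.015 0 0 0;0.215 0 -0.015 0 0 0;0.225 0 -0.015 0 0 0;0.235 0 -0.015 0 0 0;0.243 0 -0.015 0 0 0;0.245 0 -0.015 0 0 0'; python3 -m pendant '0.004 0 0 0 0 0;0.008 0 0 0 0 0;0.008 0 0 0 0 0'
```

```text
time: 13.95
ee_pos: [0.6228, 0.0346, 0.0619]
eef_rot: [0.501, 0.499, -0.501, 0.5]
ft_force: [-0.2, -3.1, 4.6]
width: 0.0004
time: 14.25
ee_pos: [0.6229, 0.0347, 0.0605]
eef_rot: [0.501, 0.499, -0.501, 0.5]
ft_force: [-1.4, -3.0, 11.5]
width: 0.0004
```

At the stop, with the force above the 5.5 N spring. I'll hold for about 2 s.

```bash
python3 -m pendant '0.004 0 0 0 0 0;0.004 0 0 0 0 0;0.004 0 0 0 0 0;0.004 0 0 0 0 0;0.004 0 0 0 0 0;0.004 0 0 0 0 0;0.004 0 0 0 0 0;0.004 0 0 0 0 0'; python3 -m pendant '0 0 0 0 0 0;0 0 0 0 0 0;0 0 0 0 0 0;0 0 0 0 0 0;0 0 0 0 0 0;0 0 0 0 0 0;0 0 0 0 0 0;0 0 0 0 0 0'; python3 -m pendant '0 0 0 0 0 0;0 0 0 0 0 0'; python3 -m pendant '-0.03 0 0 0 0 0;-0.1 0 0 0 0 0;-0.25 0 0 0 0 0;-0.45 0 0 0 0 0;-0.5 0 0 0 0 0;-0.5 0 0 0 0 0;-0.5 0 0 0 0 0'; python3 - <<'E'
from h import *
snap('scene','c8');snap('side','s8')
for f in('sc','c8','sd','s8'):
    p,d,w=cloud(f);P=p.astype(int)
    m=(d>0)&(np.linalg.norm(w[...,:2]-[.621,.0335],axis=2)<.03)&(P.min(2)>140)&(w[...,2]>.075)&(w[...,2]<.1)
    k=np.median(w[m][:,2]) if m.any() else None
    m=(d>0)&(np.linalg.norm(w[...,:2]-[.516,-.3225],axis=2)<.025)&(w[...,2]>.064)&(w[...,2]<.09)
    a=np.radians(147.5);u=np.array([np.cos(a),np.sin(a)]);s=(w[...,:2]-[.489,.2845])@u
    pd=[np.median(w[(np.linalg.norm(w[...,:2]-np.array([.489,.2845])-e*u,axis=2)<.008)&(w[...,2]>.066)&(w[...,2]<.095)][:,2]).round(4) for e in(-.026,.026)]
    print(f,'key',k,'plunger',np.median(w[m][:,2]),w[m].mean(0)[:2],'paddle low/raised',pd)
for o,f in(('sc','c8'),):
    dd=cv2.absdiff(cv2.imread('pics/sc.png'),cv2.imread('pics/c8.png'))
cv2.imwrite('pics/end.png',cv2.imread('pics/c8.png'))
E
```

```text
time: 15.05
ee_pos: [0.6229, 0.0347, 0.0603]
eef_rot: [0.501, 0.498, -0.501, 0.5]
ft_force: [-5.5, -4.6, 18.1]
width: 0.0004
time: 15.85
ee_pos: [0.6229, 0.0347, 0.0603]
eef_rot: [0.501, 0.498, -0.501, 0.5]
ft_force: [-4.8, -3.6, 17.8]
width: 0.0005
time: 16.05
ee_pos: [0.623, 0.0346, 0.0603]
eef_rot: [0.501, 0.498, -0.501, 0.5]
ft_force: [-6.0, -4.3, 18.9]
width: 0.0007
time: 16.75
ee_pos: [0.6217, 0.0354, 0.1822]
eef_rot: [-0.5, -0.5, 0.501, -0.499]
ft_force: [-0.6, -0.5, -0.4]
width: 0.0007
sc key 0.0881397182085768 plunger 0.07629224026922135 [ 0.51988777 -0.32381326] paddle low/raised [np.float64(0.0753), np.float64(0.0855)]
c8 key 0.08847993464361403 plunger 0.0687106199354126 [ 0.51914743 -0.32446574] paddle low/raised [np.float64(0.0854), np.float64(0.074)]
sd key 0.08742764241302439 plunger 0.07498564327322411 [ 0.51379691 -0.31677096] paddle low/raised [np.float64(0.0746), np.float64(0.0839)]
s8 key 0.08714273867713489 plunger 0.06804044955864563 [ 0.51500779 -0.31854657] paddle low/raised [np.float64(0.0842), np.float64(0.0745)]
```

View pics/end.png

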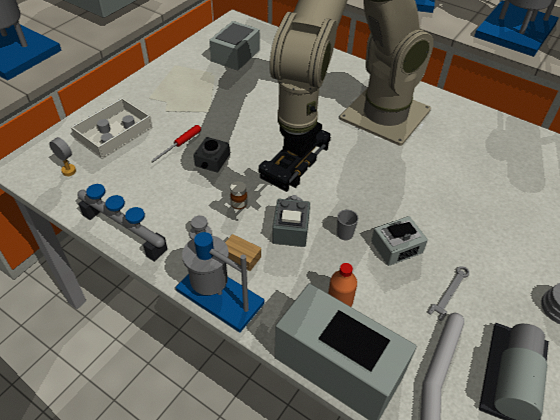

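The final view shows everything where it started and the arm clear of the bench. The paddle is over, the button is in and the key is back up, so I'm handing in.

```bash
python3 -c "
from bench import close_job
print(close_job())"
```

```text
the job is handed in; nothing more can be done
None
```

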